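# Walk the tube block round to the fence

## Robot

A 6-joint arm with a two-finger parallel gripper is mounted at the origin on the work surface. World frame = base frame: x ahead of the robot, y to its left, z up, the work surface at z = 0. Lengths are in m, angles in rad, forces in N, time in s.
With the tool pointing down it reaches from about 0.375 to 0.9 m from the base axis. Payload 3.1 kg.
Tool frame: the origin (TCP) lies at the very end of the fingers, on their centre line; the grasp point (between the pads) lies 19 mm behind it; x points along the fingers, y is the direction in which the jaws open and shut, and the axes are right-handed (so a half turn about x gives the same grasp; the last joint's range is limited). The gripper opens to 85 mm and grips with 20 to 120 N. Pads are 22 mm wide; open, the fingers measure 114 mm over their backs; the gripper's body (76 mm by 85 mm) begins 54 mm behind the grasp point. The pads swing forward as they close: fully open they stand 13 mm farther back than shut.
Start: joints at [-1.306, 0.527, 1.433, -0, 1.181, -0.178], TCP at [0.268, -0.565, 0.231] pointing down, gripper open.
Joint ranges: [-3.08, 3.08], [-0.75, 2.2], [0.22, 2.44], [-1.43, 4.57], [0, 2.65], [-2.85, 2.85]. Speed limits (rad/s): [2.79, 2.79, 3.14, 3.14, 3.14, 3.14].

## Interface

Orientations are given as a unit quaternion [x, y, z, w].
In Python, from station import sense, snapshot, camera_model, sign_off gives the robot as it stands.
- The arm moves only by the tool step_arm, never from a script. Its argument "increments" is one flat list of numbers, 5 for each row, row after row: the shift along the tool's x, y, z in units of 60 mm (1.0 is 60 mm), then the turn about the tool's x in units of 5 degrees (1.0 is 5 degrees), then the closure, from 0 (fully open) to 1 (shut). A call has exactly 5 rows; each row is the pose to reach, as a shift and turn from the pose measured when the call began, along the tool's axes at that moment; what a row does not reach only later rows make up. A row lasts 1/8 s, in which the tool goes at most 62.5 mm and 10.7 degrees, less where a joint would pass 70% of its speed; a pose out of reach is approached as far as the arm can. A call with a gripper value outside its range is refused whole. The fingers move at their own pace and stop on an object; "grip_force" is the grip in N (left out, the last holds). Time passes only in rows, so rows that repeat a pose let the fingers close, or fill a call up. It gives the time, the measured TCP pose, the force and the opening at its end, in the units of the state.
- sense(): the state, without advancing time (a new reading comes with each control period).
- snapshot(name): name is "scene" or "top" or "wrist"; returns the picture (384x512x3 uint8, blue, green, red); there is no depth.
- camera_model(name): a dict with "vertical_fov" (degrees; the focal length in pixels is half the picture's height over the tangent of half this angle, whatever the lens; pixels are square), "cx", "cy" (the principal point, pixels), "R" (3x3) and "t" (3): a world point X has camera coordinates R X + t. Camera axes: x right, y down, z forward; pixel columns grow to the right and rows downward; lengths in m; the calibration is good to about 2 mm. A picture is of the moment at which its call begins: read the wrist's pose just before it. camera_model takes no time and is no camera call; for the wrist camera it gives the pose at the moment of the call.
- sign_off(): hands the job in, once; it reports no verdict.
The state is a dict: "t": time; "q": joint angles; "qd": joint speeds; "tau": joint torques, N m; "tcp_pos": TCP position; "tool_rot": TCP orientation; "force": force on the tool from outside, world axes, zero at the start; "ft_torque": the same for the moment, N m; "finger_gap": opening from 0.0 (shut) to 1.0 (fully open).
Only numpy, scipy, OpenCV 4.12 (cv2) and the standard library are available. Lean on these libraries where they do the work, as an engineer would, in place of code of your own. Each camera call takes 0.05 s, during which the arm holds its last target. There are 200 camera calls.

## Task

Walk the heavy aluminium tube block round on the bench, pushing at its corners in turn with the fingertips as needed and keeping it clear of the fence, until one of its long sides squarely faces the fence; then push it up until that side is flush against the fence, with neither end of the block overhanging the fence. The block must stay flat on the bench and never be lifted, no corner may strike the fence while the block is still askew, and the bottle, the jar and the tip box stay where they stand.

Things in the scene. Friction and masses are not known exactly. Their poses are not given: they have to be found in the camera images.
- block: loose bare aluminium block, 0.58-0.94 kg, 12 wells in its top: 86 mm along its x, 120 mm along its y (long sides: the faces at x = +-43 mm; either may face the fence), 40 mm high, flat upright sides. Stands on four feet at x +-25, y +-35 mm. Origin: centre of underside. Slides and turns under 3-10 N, stops when not pushed. Starts 48-90 degrees askew, origin 115-150 mm before the fence
- fence: fixed steel fence bar beyond the block, 220 mm long, 14 thick, 30 high, low grey housing behind it. Origin: foot of the middle of its flat working face (robot side); x points into the fence, y along the face (ends at +-110 mm). Flush, the block's origin is at x = -43 mm, its y parallel. The bench before it, 170 mm either side of its middle, holds only the block
- bottle: bystander: loose amber bottle with blue cap, 56 mm diameter, 115 mm high, standing at one side of the work; origin at the centre of its underside
- jar: bystander: loose small white jar with lid, 48 mm diameter, 55 mm high, standing at one side of the work; origin at the centre of its underside
- tip_box: bystander: loose orange pipette-tip box with pale lid, 126 (x) x 86 (y) x 67 mm high, standing at one side of the work; origin at the centre of its underside

How it is judged:
On the way:
1. the block is turned so that a long side faces the fence (within 8 degrees) while it still stands clear of it (angle between the y axis of block and the y axis of fence, either way round below 0.14 rad and x of block in the frame of fence below -0.049 m and contact force between block and fence below 0.5 N), for 0.1 s.
At the end, for the whole second after the job is handed in: A long side of the block is flush with the fence (within 3 degrees and 4.5 mm), the block's middle within 52 mm of the fence's middle; block flat on the bench and at rest; bottle, jar and tip box within 15 mm of where they started (angle between the y axis of block and the y axis of fence, either way round below 0.05 rad and x of block in the frame of fence between -0.0475 and -0.04 m and y of block in the frame of fence between -0.052 and 0.052 m and height (world z) of block below 0.003 m and angle between block's own z axis and vertical below 0.05 rad and linear speed of block below 0.01 m/s and distance of each of bottle, jar, tip_box from where it was at the start of the episode below 0.015 m); the robot touches nothing.
It fails at once if the block is lifted or tipped (more than 6 mm or 7 degrees) (height (world z) of block above 0.006 m or angle between block's own z axis and vertical above 0.12 rad).
It fails at once if a corner of the block strikes the fence while the block is still more than 12 degrees askew (contact force between block and fence above 0.5 N and angle between the y axis of block and the y axis of fence, either way round above 0.21 rad).
It fails at once if the bottle is shifted by more than 15 mm or tipped (distance of bottle from where it was at the start of the episode above 0.015 m or angle between bottle's own z axis and vertical above 0.2 rad).
It fails at once if the jar is shifted by more than 15 mm or tipped (distance of jar from where it was at the start of the episode above 0.015 m or angle between jar's own z axis and vertical above 0.2 rad).
It fails at once if the tip box is shifted by more than 15 mm or tipped (distance of tip_box from where it was at the start of the episode above 0.015 m or angle between tip_box's own z axis and vertical above 0.2 rad).
It also fails if it takes over 72 s, if anything falls off the work surface, if the arm or the gripper's body presses on something with over 40 N, if the wrist force passes 120 N, or if a joint passes its speed limit or range.

## Working session

There is one attempt and no reset: what is moved stays moved. The work goes in short steps, Python scripts to look and compute and a tool call to move; the robot and the scene stay as the last step left them, time stands still between calls to the robot, and variables do not carry over. Pictures are saved under pics/ and viewed, about 8 in all and at most 12, crops included, and the job is handed in when it is done.

Besides the shell and the picture viewer there is one more tool, called after "Call:" in YAML: its name, and indented under it one key for each argument. step_arm: Moves the arm, as the interface text tells. Its arguments: {"type":"object","properties":{"increments":{"type":"array","items":{"type":"number"}},"grip_force":{"type":"number"}},"required":["increments"]}

```bash
ls; mkdir -p pics; python3 - <<'E'
from station import *
import cv2
print(sense())
for n in("top","scene"):
    im=snapshot(n); cv2.imwrite(f"pics/{n}0.png",im); print(n,camera_model(n))
E
```

```text
pics
{'t': 0.0, 'q': array([-1.30650163e+00,  5.28454580e-01,  1.43390046e+00,  2.64364330e-05,
        1.18137805e+00, -1.78493496e-01]), 'qd': array([-4.23880543e-04,  3.04830037e-04,  1.78631620e-03, -9.52264950e-07,
       -2.49644031e-04, -4.80267537e-05]), 'tau': array([ 2.66391267e-03, -4.42343581e+01, -1.78022987e+01, -7.07526078e-05,
        8.34693405e-03,  9.86075094e-06]), 'tcp_pos': array([ 0.26763706, -0.56401436,  0.23034131]), 'tool_rot': array([-0.68982447, -0.15602639,  0.68987212, -0.15451352]), 'force': array([-0.04677504,  0.12775403, -0.46995443]), 'ft_torque': array([0.05153578, 0.02425734, 0.03381515]), 'finger_gap': 0.9972863462632542}
top {'vertical_fov': 52.21280758028941, 'cx': 261.81365259373786, 'cy': 189.79804767533966, 'R': array([[-0.00221126, -0.99996133,  0.00851225],
       [-0.99261514,  0.00116243, -0.1213006 ],
       [ 0.12128602, -0.00871761, -0.99257932]]), 't': array([-0.00955658,  0.55891062,  0.91437018])}
scene {'vertical_fov': 52.9113936289081, 'cx': 259.0647792922248, 'cy': 188.53053636551041, 'R': array([[ 0.37156008,  0.92839751, -0.00460122],
       [ 0.67268641, -0.2726294 , -0.68787078],
       [-0.63987194,  0.25249015, -0.72581859]]), 't': array([-0.21599812, -0.33538577,  1.11030574])}
```

View pics/top0.png

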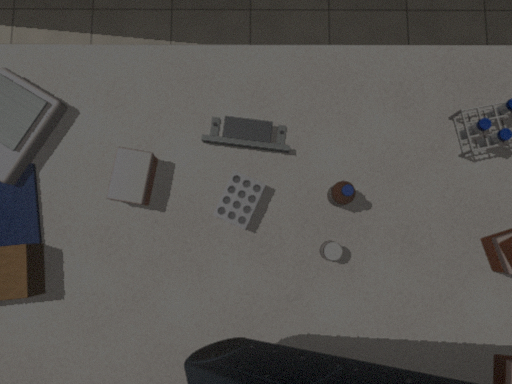

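The top view shows the fence bar at about (203–289, 137–151), the block at (240,202), the bottle at (342,193), the jar at (333,251) and the tip box at (133,176). I'll zoom in.

```bash
cat > h.py <<'E'
import numpy as np,cv2
from station import *
def K(n):
    m=camera_model(n); return m,192/np.tan(np.radians(m["vertical_fov"]/2))
def ray(n,u,v,z):
    m,f=K(n); d=m["R"].T@np.array([(u-m["cx"])/f,(v-m["cy"])/f,1]); c=-m["R"].T@m["t"]
    return (c+d*(z-c[2])/d[2])
def proj(n,P):
    m,f=K(n); q=np.atleast_2d(P)@m["R"].T+m["t"]; return q[:,:2]/q[:,2:]*f+[m["cx"],m["cy"]]
def crop(im,x0,y0,w,h,s):
    c=cv2.resize(im[y0:y0+h,x0:x0+w],None,fx=s,fy=s,interpolation=cv2.INTER_CUBIC)
    return cv2.convertScaleAbs(c,alpha=1.8,beta=10)
E
python3 - <<'E'
from h import *
im=cv2.imread("pics/top0.png"); cv2.imwrite("pics/c0.png",crop(im,190,110,120,130,6)[:600*2][:,:].copy()[:780])
im=cv2.imread("pics/c0.png"); cv2.imwrite("pics/c0.png",cv2.resize(im,(552,598)))
E
```

```text
(no output)
```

View pics/c0.png

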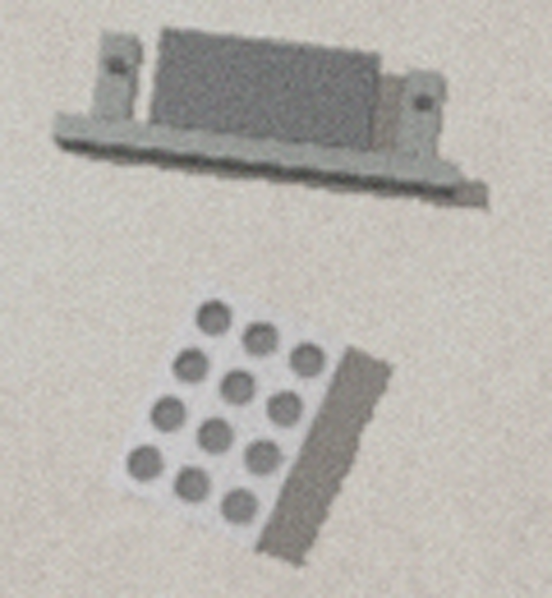

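```bash
cat >> h.py <<'E'
def block(im,guess=None,verbose=True):
    """wells -> block centre xy and yaw of its long axis (deg, from world y toward... atan2)"""
    S=6; g=cv2.cvtColor(im,cv2.COLOR_BGR2GRAY)[100:250,180:320]
    g=cv2.GaussianBlur(cv2.resize(g,None,fx=S,fy=S,interpolation=cv2.INTER_CUBIC),(0,0),3)
    th=cv2.adaptiveThreshold(g,255,cv2.ADAPTIVE_THRESH_MEAN_C,cv2.THRESH_BINARY_INV,91,12)
    n,l,st,c=cv2.connectedComponentsWithStats(th)
    P=[]
    for i in range(1,n):
        a=st[i,4];w,h=st[i,2:4]
        if 900<a<3500 and .6<w/h<1.6 and a/(w*h)>.6: P.append(c[i])
    P=(np.array(P)+.5)/S-.5+[180,100]
    W=np.array([ray("top",u,v,.04)[:2] for u,v in P])
    if guess is None: guess=np.median(W,0)
    W=W[np.linalg.norm(W-guess,axis=1)<.08]
    (cx,cy),(w,h),a=cv2.minAreaRect((W*1000).astype(np.float32))
    B=cv2.boxPoints(((cx,cy),(w,h),a)); e=max([B[1]-B[0],B[2]-B[1]],key=np.linalg.norm)
    if e[1]<0:e=-e
    return len(W),W.mean(0),(cx,cy),(w,h),np.degrees(np.arctan2(-e[0],e[1]))
E
python3 - <<'E'
from h import *
im=cv2.imread("pics/top0.png")
print(block(im))
k=552/120
for n,u,v,z in [("fL",58,138,.03),("fR",458,184,.03),("fmid",256,161,.03),("fLfoot",60,148,0),("bc1",115,487,.04),("bc2",258,550,.04),("bc3",348,345,.04),("bc4",208,288,.04)]:
    print(n,ray("top",190+u/k,110+v/k,z))
for n,u,v,z in [("cap",347,188,.115),("jar",333,251,.055),("tb",113,148,.067),("tb",157,153,.067),("tb",147,205,.067),("tb",108,198,.067)]: print(n,ray("top",u,v,z))
E
```

```text
(12, array([0.53638203, 0.04513877]), (536.4515380859375, 45.16944122314453), (54.04131317138672, 84.9917984008789), np.float32(65.30517))
fL [0.68328742 0.13520522 0.03      ]
fR [ 0.65806901 -0.07911645  0.03      ]
fmid [0.67067063 0.02904961 0.03      ]
fLfoot [0.68522778 0.13837109 0.        ]
bc1 [0.49569376 0.10127516 0.04      ]
bc2 [0.46305818 0.02711371 0.04      ]
bc3 [ 0.56980303 -0.0197246   0.04      ]
bc4 [0.60009838 0.05374065 0.04      ]
cap [ 0.5528003  -0.19874426  0.115     ]
jar [ 0.4127245  -0.17559036  0.055     ]
tb [0.6546168  0.34063615 0.067     ]
tb [0.64255952 0.23671236 0.067     ]
tb [0.5196634  0.25614355 0.067     ]
tb [0.53609927 0.34702874 0.067     ]
```

```bash
cat >> h.py <<'E'
from scipy.spatial.transform import Rotation as Ro
FO=np.array([.6707,.0285]); FY=-6.7   # fence origin, yaw (deg)
def r2(a): a=np.radians(a); return np.array([[np.cos(a),-np.sin(a)],[np.sin(a),np.cos(a)]])
def tool():
    s=sense(); M=Ro.from_quat(s["tool_rot"]).as_matrix()
    return s,M,np.degrees(np.arctan2(-M[0,1],M[1,1]))
def f2w(p): return FO+r2(FY)@np.asarray(p)
def w2f(p): return r2(FY).T@(np.asarray(p)-FO)
def inc(xy,z,yaw):
    s,M,y=tool(); d=M.T@(np.r_[xy,z]-s["tcp_pos"]); return np.round(np.r_[d/.06,-(yaw-y)/5],3)
def stat():
    s,M,y=tool(); print("t",round(s["t"],2),"tcp",s["tcp_pos"].round(4),"yaw",round(y,2),"fence",w2f(s["tcp_pos"][:2]).round(4),"rel",round(y-FY,2),"F",s["force"].round(1),"down",M[:,0].round(3),"q",s["q"].round(2))
E
python3 - <<'E'
from h import *
stat(); bc=np.array([.5364,.0451]); 
n=r2(65.3)@[1,0]
p=bc-.072*n; print(p,inc(p,.2,65.3),inc(p,.2,-114.7), inc(p,.23,tool()[2]))
E
```

```text
t 0.1 tcp [ 0.2677 -0.5641  0.2304] yaw -154.63 fence [-0.3312 -0.6355] rel -147.93 F [0.4 0.2 0. ] down [-0.001  0.002 -1.   ] q [-1.31  0.53  1.43 -0.    1.18 -0.18]
[ 0.50631357 -0.02031259] [  0.522  -6.483  -7.477 -43.986] [ 0.522 -6.483 -7.477 -7.986] [ 0.022 -6.484 -7.477 -0.   ]
```

Call:
step_arm:
  increments: [0,-0.6,-0.7,-0.8,0,0,-1.3,-1.5,-1.6,0,0,-1.95,-2.25,-2.4,0,0,-2.6,-3.0,-3.2,0,0,-3.25,-3.75,-4.0,0]

```text
t: 0.72
tcp_pos: [0.3878, -0.2896, 0.2307]
tool_rot: [0.652, 0.274, -0.652, 0.272]
force: [0.4, 0.1, 0.1]
finger_gap: 0.999
```

```bash
python3 -c "
from h import *
stat(); print(inc([.5063,-.0203],.12,-114.7))"
```

```text
t 0.72 tcp [ 0.3878 -0.2896  0.2307] yaw -134.53 fence [-0.2439 -0.3489] rel -127.83 F [0.4 0.1 0.1] down [-0.001  0.002 -1.   ] q [-0.87  0.34  1.78  0.    1.03 -0.1 ]
[ 1.854 -1.735 -4.582 -3.966]
```

Call:
step_arm:
  increments: [0,-0.35,-0.92,-0.8,0,0,-0.7,-1.84,-1.6,0,0,-1.05,-2.76,-2.4,0,0,-1.4,-3.68,-3.2,0,0.3,-1.735,-4.58,-3.97,0]

```text
t: 1.35
tcp_pos: [0.5079, -0.019, 0.214]
tool_rot: [0.596, 0.382, -0.594, 0.383]
force: [1.1, -0.5, 0.9]
finger_gap: 0.998
```

```bash
python3 -c "
from h import *
stat(); print(inc([.5063,-.0203],.003,-114.7))
im=snapshot('top');cv2.imwrite('pics/t1.png',im)
s=snapshot('scene');cv2.imwrite('pics/s1.png',s)
print(block(im,np.array([.536,.045])))
"
```

```text
t 1.35 tcp [ 0.5079 -0.019   0.214 ] yaw -114.54 fence [-0.1562 -0.0662] rel -107.84 F [ 1.1 -0.5  0.9] down [ 0.003  0.001 -1.   ] q [-0.26  0.39  1.74  0.    1.    0.17]
[ 3.517 -0.023  0.039  0.032]
(1, array([0.48663873, 0.03857863]), (486.63873291015625, 38.5786247253418), (0.0, 0.0), np.float32(-0.0))
```

Call:
step_arm:
  increments: [0.8,0,0.04,0,0,1.6,0,0.04,0,0,2.4,0,0.04,0,0,3.1,-0.02,0.04,0,0,3.5,-0.02,0.04,0,0]

```text
t: 2.08
tcp_pos: [0.5021, -0.0167, -0.0005]
tool_rot: [-0.593, -0.386, 0.595, -0.381]
force: [0.3, -0.3, 0.5]
finger_gap: 1.0
```

```bash
python3 -c "
from h import *
stat()
im=snapshot('top');s=snapshot('scene')
cv2.imwrite('pics/t2.png',np.hstack([crop(im,160,100,180,180,2)[:360,:360],cv2.resize(crop(s,150,80,250,225,2),(400,360))]))
"
```

```text
t 2.08 tcp [ 5.021e-01 -1.670e-02 -5.000e-04] yaw -114.31 fence [-0.1622 -0.0645] rel -107.61 F [ 0.3 -0.3  0.5] down [-0.007  0.005 -1.   ] q [-0.26  0.77  1.88  0.01  0.49  0.16]
```

View pics/t2.png

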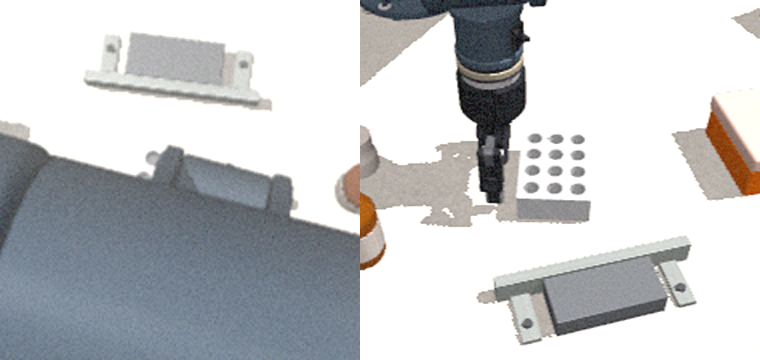

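The scene view shows the gripper down beside the block's right long face, with a small gap, and all 12 wells visible. The arm hides the top view, so I'll track the block with the scene camera.

```bash
cat >> h.py <<'E'
def wells(name,im,amin=250,amax=4500):
    S=5; x0,y0,x1,y1=180,80,380,300
    g=cv2.cvtColor(im,cv2.COLOR_BGR2GRAY)[y0:y1,x0:x1]
    g=cv2.GaussianBlur(cv2.resize(g,None,fx=S,fy=S,interpolation=cv2.INTER_CUBIC),(0,0),2.5)
    th=cv2.adaptiveThreshold(g,255,cv2.ADAPTIVE_THRESH_MEAN_C,cv2.THRESH_BINARY_INV,75,12)
    n,l,st,c=cv2.connectedComponentsWithStats(th); P=[]
    for i in range(1,n):
        a=st[i,4];w,h=st[i,2:4]
        if amin<a<amax and .7<w/h<2.6 and a/(w*h)>.6: P.append(c[i])
    return (np.array(P)+.5)/S-.5+[x0,y0]
from scipy.optimize import least_squares
GR=np.array([[i*27-27,j*28.3-42.5] for i in range(3) for j in range(4)])/1000
def fit(guess,name="scene",im=None):
    """guess: x,y,yaw deg in world. fit the 3x4 well grid"""
    if im is None: im=snapshot(name)
    P=wells(name,im); W=np.array([ray(name,u,v,.04)[:2] for u,v in P]); p=np.array(guess,float)
    for tol in(.02,.012,.008,.006):
        G=GR@r2(p[2]).T+p[:2]; D=np.linalg.norm(G[:,None]-W,axis=2); j=D.argmin(1); ok=D.min(1)<tol
        if ok.sum()<4: print("few",ok.sum(),len(W)); return p,0
        f=lambda q:((GR[ok]@r2(q[2]*50).T+q[:2])-W[j[ok]]).ravel()
        r=least_squares(f,p/[1,1,50]); p=r.x*[1,1,50]
    print("wells",ok.sum(),"rms mm",(1000*np.sqrt((r.fun**2).mean()*2)).round(2),"world",p.round(4),"fence xy",w2f(p[:2]).round(4),"askew",round(p[2]-FY,2))
    return p,ok.sum()
def look(guess): 
    im=snapshot("scene"); cv2.imwrite("pics/last.png",im); return fit(guess,im=im)
def arc(cor,deg,z=.003,push=0,N=5,axis=None):
    """rows: rotate tool by deg (neg=CW) about world point cor, then push along +n"""
    s,M,y=tool(); t=s["tcp_pos"]
    for k in range(1,N+1):
        a=deg*k/N; q=cor+r2(a)@(t[:2]-cor)-0
        d=M.T@(np.r_[q,z]-t); print(np.round(np.r_[d/.06,-a/5],3))
E
python3 - <<'E'
from h import *
fit([.5364,.0451,65.3],"top",cv2.imread("pics/top0.png"))
fit([.5364,.0451,65.3],"scene",cv2.imread("pics/scene0.png"))
p,_=look([.5364,.0451,65.3])
s,M,y=tool(); print("tool in block frame mm",1000*r2(p[2]).T@(s["tcp_pos"][:2]-p[:2]), y+180-p[2])
E
```

```text
wells 12 rms mm 0.2 world [5.36300e-01 4.52000e-02 6.53551e+01] fence xy [-0.1354  0.0009] askew 72.06
wells 12 rms mm 0.35 world [5.36400e-01 4.49000e-02 6.54845e+01] fence xy [-0.1353  0.0007] askew 72.18
wells 12 rms mm 0.36 world [5.36500e-01 4.49000e-02 6.54804e+01] fence xy [-0.1352  0.0007] askew 72.18
tool in block frame mm [-70.06917927   5.33992935] 0.21666762607641488
```

Call:
step_arm:
  increments: [-0.05,0.03,-0.08,0,0,-0.05,0.06,-0.16,0,0,-0.05,0.08,-0.24,0,0,-0.05,0.08,-0.27,0,0,-0.05,0.08,-0.27,0,0]

```text
t: 2.85
tcp_pos: [0.5137, -0.0037, 0.0039]
tool_rot: [-0.593, -0.386, 0.595, -0.381]
force: [0.1, -0.2, 0.3]
finger_gap: 1.003
```

```bash
cat > go.py <<'E'
from h import *
import sys,json
try: g=json.load(open("p.json"))
except Exception: g=[.5364,.0451,65.3]
stat(); p,n=look(g); json.dump(list(map(float,p)),open("p.json","w"))
s,M,y=tool(); b=1000*r2(p[2]).T@(s["tcp_pos"][:2]-p[:2]); print("tool in block mm",b.round(1),"dyaw",round(y+180-p[2],2))
ce,deg=map(float,sys.argv[1:3]); cor=p[:2]+r2(p[2])@[0,ce/1000]; arc(cor,deg)
E
python3 go.py -40 -8
```

```text
t 2.85 tcp [ 0.5137 -0.0037  0.0039] yaw -114.28 fence [-0.1521 -0.0503] rel -107.58 F [ 0.1 -0.2  0.3] down [-0.006  0.005 -1.   ] q [-0.23  0.77  1.86  0.01  0.53  0.19]
wells 12 rms mm 0.49 world [5.36600e-01 4.53000e-02 6.55285e+01] fence xy [-0.1351  0.0011] askew 72.23
tool in block mm [-54.2   0.8] dyaw 0.18
[ 0.012 -0.025 -0.019  0.32 ]
[ 0.013 -0.049 -0.039  0.64 ]
[ 0.013 -0.073 -0.06   0.96 ]
[ 0.013 -0.096 -0.082  1.28 ]
[ 0.013 -0.119 -0.104  1.6  ]
```

Call:
step_arm:
  increments: [0,-0.025,-0.02,0.32,0,0,-0.05,-0.04,0.64,0,0,-0.073,-0.06,0.96,0,0,-0.096,-0.082,1.28,0,0,-0.119,-0.104,1.6,0]

```text
t: 3.52
tcp_pos: [0.509, 0.0052, 0.0037]
tool_rot: [-0.618, -0.344, 0.621, -0.338]
force: [-2.2, -1.6, -0.6]
finger_gap: 0.999
```

```bash
python3 go.py -40 -14
```

```text
t 3.52 tcp [0.509  0.0052 0.0037] yaw -122.4 fence [-0.1579 -0.042 ] rel -115.7 F [-2.2 -1.6 -0.6] down [-0.007  0.006 -1.   ] q [-0.21  0.77  1.87  0.01  0.52  0.35]
wells 12 rms mm 0.42 world [5.38700e-01 5.01000e-02 5.76291e+01] fence xy [-0.1336  0.006 ] askew 64.33
tool in block mm [-53.7   1.2] dyaw -0.07
[ 0.011 -0.043 -0.035  0.56 ]
[ 0.012 -0.084 -0.071  1.12 ]
[ 0.012 -0.123 -0.11   1.68 ]
[ 0.013 -0.161 -0.15   2.24 ]
[ 0.013 -0.196 -0.193  2.8  ]
```

The block follows the tool rigidly. I'll carry on with larger arcs.

Call:
step_arm:
  increments: [0.01,-0.043,-0.035,0.56,0,0.01,-0.084,-0.071,1.12,0,0.01,-0.123,-0.11,1.68,0,0.01,-0.161,-0.15,2.24,0,0.01,-0.196,-0.193,2.8,0]

```text
t: 4.2
tcp_pos: [0.5045, 0.0218, 0.0032]
tool_rot: [-0.655, -0.265, 0.659, -0.259]
force: [-2.3, -2.3, 1.4]
finger_gap: 0.998
```

```bash
python3 go.py -38 -16
```

```text
t 4.2 tcp [0.5045 0.0218 0.0032] yaw -136.54 fence [-0.1643 -0.0261] rel -129.84 F [-2.3 -2.3  1.4] down [-0.009  0.006 -1.   ] q [-0.18  0.77  1.88  0.01  0.51  0.62]
wells 12 rms mm 0.43 world [ 0.5448  0.058  43.5096] fence xy [-0.1285  0.0147] askew 50.21
tool in block mm [-54.    1.6] dyaw -0.13
[ 0.004 -0.049 -0.038  0.64 ]
[ 0.004 -0.096 -0.079  1.28 ]
[ 0.004 -0.141 -0.122  1.92 ]
[ 0.005 -0.183 -0.168  2.56 ]
[ 0.005 -0.223 -0.216  3.2  ]
```

Call:
step_arm:
  increments: [0,-0.049,-0.038,0.64,0,0,-0.096,-0.079,1.28,0,0,-0.141,-0.122,1.92,0,0,-0.183,-0.168,2.56,0,0,-0.223,-0.216,3.2,0]

```text
t: 4.88
tcp_pos: [0.5037, 0.0411, 0.0032]
tool_rot: [-0.684, -0.17, 0.69, -0.164]
force: [-2.5, -1.1, 1.0]
finger_gap: 1.001
```

```bash
python3 go.py -36 -16
```

```text
t 4.88 tcp [0.5037 0.0411 0.0032] yaw -152.69 fence [-0.1673 -0.007 ] rel -145.99 F [-2.5 -1.1  1. ] down [-0.011  0.007 -1.   ] q [-0.14  0.77  1.87  0.01  0.51  0.94]
few 1 14
tool in block mm [-42.8  12.2] dyaw -13.83
[ 0.004 -0.048 -0.035  0.64 ]
[ 0.005 -0.095 -0.073  1.28 ]
[ 0.005 -0.139 -0.114  1.92 ]
[ 0.005 -0.181 -0.157  2.56 ]
[ 0.005 -0.22  -0.202  3.2  ]
```

```bash
sed -i 's/^stat(); p,n=look(g)/s,M,y=tool(); g=[*(s["tcp_pos"][:2]+r2(y+180)@[.054,-.0015]),y+180]; g[2]=(g[2]+180)%360-180\nstat(); p,n=look(g)/; s/y+180-p\[2\],2/(y+360-p[2])%180,2/' go.py; python3 go.py -36 -16
```

```text
t 4.92 tcp [0.504  0.0415 0.0032] yaw -152.76 fence [-0.1671 -0.0066] rel -146.06 F [-2.   1.  -0.2] down [-0.01   0.007 -1.   ] q [-0.14  0.77  1.87  0.01  0.51  0.94]
wells 12 rms mm 0.41 world [ 0.5531  0.0653 27.2198] fence xy [-0.121   0.0228] askew 33.92
tool in block mm [-54.7   1.2] dyaw 0.16
[ 0.004 -0.05  -0.036  0.64 ]
[ 0.004 -0.097 -0.075  1.28 ]
[ 0.004 -0.143 -0.117  1.92 ]
[ 0.004 -0.186 -0.161  2.56 ]
[ 0.005 -0.226 -0.207  3.2  ]
```

Call:
step_arm:
  increments: [0,-0.05,-0.036,0.64,0,0,-0.097,-0.075,1.28,0,0,-0.143,-0.117,1.92,0,0,-0.186,-0.161,2.56,0,0,-0.226,-0.207,3.2,0]

```text
t: 5.6
tcp_pos: [0.5074, 0.0594, 0.0032]
tool_rot: [-0.699, -0.073, 0.708, -0.067]
force: [-3.8, -1.5, 2.3]
finger_gap: 0.999
```

```bash
python3 go.py -34 -18
```

```text
t 5.6 tcp [0.5074 0.0594 0.0032] yaw -168.63 fence [-0.1658  0.0116] rel -161.93 F [-3.8 -1.5  2.3] down [-0.013  0.007 -1.   ] q [-0.11  0.77  1.86  0.01  0.53  1.26]
wells 12 rms mm 0.44 world [ 0.5621  0.0698 12.0467] fence xy [-0.1127  0.0284] askew 18.75
tool in block mm [-55.3   1.5] dyaw 179.25
[ 0.004 -0.057 -0.038  0.72 ]
[ 0.005 -0.112 -0.08   1.44 ]
[ 0.005 -0.164 -0.125  2.16 ]
[ 0.005 -0.213 -0.173  2.88 ]
[ 0.004 -0.259 -0.224  3.6  ]
```

Call:
step_arm:
  increments: [0,-0.057,-0.038,0.72,0,0,-0.112,-0.08,1.44,0,0,-0.164,-0.125,2.16,0,0,-0.213,-0.173,2.88,0,0,-0.259,-0.224,3.6,0]

```text
t: 6.28
tcp_pos: [0.5163, 0.078, 0.0033]
tool_rot: [-0.7, 0.039, 0.711, 0.044]
force: [-2.8, 0.4, 1.8]
finger_gap: 1.002
```

```bash
python3 go.py -34 -1; python3 -c "
from h import *
im=cv2.imread('pics/last.png');cv2.imwrite('pics/s3.png',crop(im,180,90,200,180,3))"
```

```text
t 6.28 tcp [0.5163 0.078  0.0033] yaw 173.3 fence [-0.1591  0.0311] rel 180.0 F [-2.8  0.4  1.8] down [-0.015  0.008 -1.   ] q [-0.07  0.77  1.83  0.01  0.56  1.61]
wells 12 rms mm 0.54 world [ 0.5729  0.0719 -5.0463] fence xy [-0.1022  0.0317] askew 1.65
tool in block mm [-56.1   1.5] dyaw 178.27
[ 0.005 -0.003 -0.002  0.04 ]
[ 0.005 -0.007 -0.004  0.08 ]
[ 0.005 -0.01  -0.006  0.12 ]
[ 0.005 -0.013 -0.008  0.16 ]
[ 0.005 -0.017 -0.01   0.2  ]
```

View pics/s3.png

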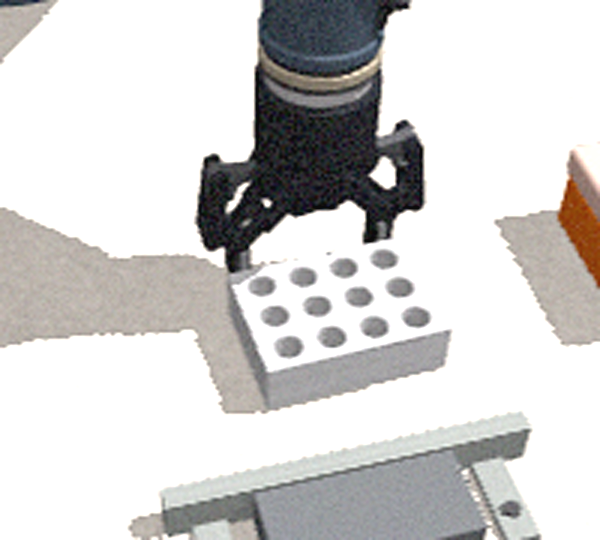

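Call:
step_arm:
  increments: [0,0.0,-0.1,0,0,0,0.04,-0.25,0,0,0,0.09,-0.4,0,0,0,0.14,-0.55,0,0,0,0.18,-0.7,0,0]

```text
t: 6.95
tcp_pos: [0.5557, 0.0631, 0.0025]
tool_rot: [-0.699, 0.038, 0.713, 0.044]
force: [-5.7, 1.7, 4.0]
finger_gap: 1.002
```

```bash
python3 go.py -34 -1|head -4; python3 -c "
from h import *
a=ray('scene',234,253.3,.03);b=ray('scene',355,228.3,.03);print(a,b,w2f(a[:2]),w2f(b[:2]),np.degrees(np.arctan2(-(b-a)[0],(b-a)[1])))"
```

```text
t 6.95 tcp [0.5557 0.0631 0.0025] yaw 173.32 fence [-0.1182  0.0209] rel 180.02 F [-5.7  1.7  4. ] down [-0.018  0.009 -1.   ] q [-0.09  0.8   1.73  0.01  0.63  1.59]
wells 12 rms mm 0.41 world [ 0.6109  0.0563 -6.8002] fence xy [-0.0626  0.0206] askew -0.1
tool in block mm [-53.1  -0.2] dyaw 0.09
[-0.007 -0.003 -0.002  0.04 ]
[ 0.65972355 -0.07650382  0.03      ] [0.69019477 0.13924328 0.03      ] [ 0.00134939 -0.10556734] [0.00644113 0.11226144] -8.039043575850085
```

Call:
step_arm:
  increments: [0,0.0,-0.1,0,0,0,0,-0.18,0,0,0,0,-0.25,0,0,0,0,-0.3,0,0,0,0,-0.33,0,0]

```text
t: 7.62
tcp_pos: [0.5756, 0.0604, 0.0022]
tool_rot: [-0.699, 0.038, 0.713, 0.044]
force: [-8.1, 1.4, 5.6]
finger_gap: 1.001
```

```bash
python3 go.py -34 -1|head -4
```

```text
t 7.62 tcp [0.5756 0.0604 0.0022] yaw 173.36 fence [-0.0982  0.0206] rel 180.06 F [-8.1  1.4  5.6] down [-0.019  0.009 -1.   ] q [-0.09  0.81  1.68  0.01  0.67  1.58]
wells 12 rms mm 0.42 world [ 0.6308  0.0535 -6.7297] fence xy [-0.0425  0.0202] askew -0.03
tool in block mm [-55.6   0.3] dyaw 0.08
[-0.014 -0.003 -0.002  0.04 ]
```

Call:
step_arm:
  increments: [0,0,-0.02,0,0,0,0,-0.04,0,0,0,0,-0.06,0,0,0,0,-0.08,0,0,0,0,-0.08,0,0]

```text
t: 8.3
tcp_pos: [0.5753, 0.0604, 0.0018]
tool_rot: [-0.695, 0.038, 0.717, 0.044]
force: [-11.1, 0.6, 8.1]
finger_gap: 0.998
```

```bash
python3 go.py -34 -1|head -4; python3 -c "
from h import *
im=cv2.imread('pics/last.png');cv2.imwrite('pics/s4.png',crop(im,200,110,180,160,4))"
```

```text
t 8.3 tcp [0.5753 0.0604 0.0018] yaw 173.38 fence [-0.0985  0.0206] rel 180.08 F [-11.1   0.6   8.1] down [-0.03   0.011 -0.999] q [-0.09  0.81  1.67  0.01  0.69  1.58]
wells 12 rms mm 0.4 world [ 0.6308  0.0535 -6.7482] fence xy [-0.0425  0.0202] askew -0.05
tool in block mm [-56.    0.4] dyaw 0.13
[-0.02  -0.003 -0.001  0.04 ]
```

View pics/s4.png

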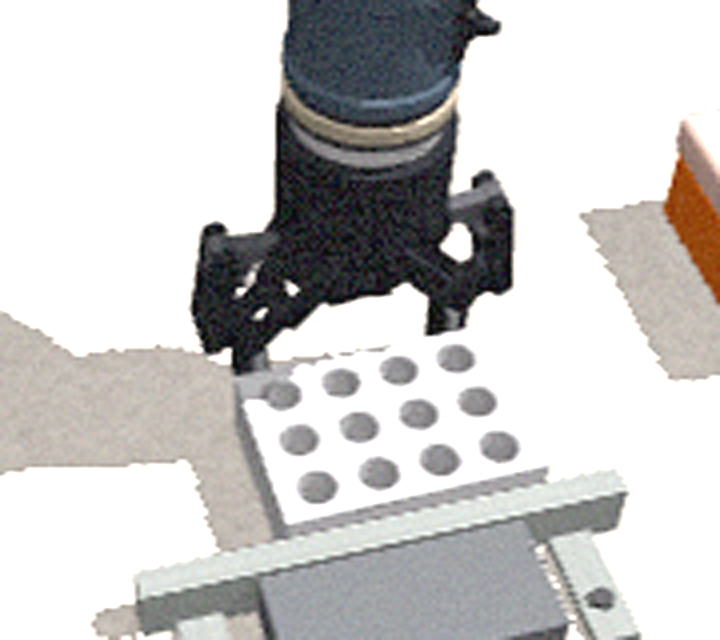

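The block stopped moving while the force rose to 11 N, so it is against the fence. I'll back off straight, rise, and check from the top.

Call:
step_arm:
  increments: [0,0,0.2,0,0,0,0,0.6,0,0,0,0,1.2,0,0,-0.5,0,1.8,0,0,-1.3,0,2.2,0,0]

```text
t: 8.98
tcp_pos: [0.4451, 0.0748, 0.0836]
tool_rot: [-0.695, 0.037, 0.717, 0.044]
force: [0.1, 1.4, 0.8]
finger_gap: 1.002
```

Call:
step_arm:
  increments: [-0.5,0,0.3,0,0,-1.3,0,0.3,0,0,-2.1,1.0,0.3,0,0,-2.4,2.0,0.3,0,0,-2.4,3.0,0.3,0,0]

```text
t: 9.6
tcp_pos: [0.4147, -0.0958, 0.2285]
tool_rot: [-0.698, 0.038, 0.714, 0.042]
force: [0.9, -0.5, 0.3]
finger_gap: 0.997
```

```bash
python3 - <<'E'
from h import *
stat(); im=snapshot("top"); s=snapshot("scene"); cv2.imwrite("pics/t5.png",im)
fit([.6308,.0535,-6.7],"scene",s); fit([.6308,.0535,-6.7],"top",im)
cv2.imwrite("pics/c5.png",np.hstack([crop(im,195,105,100,100,4),cv2.resize(crop(im,90,20,300,300,1),(400,400))]))
E
```

```text
t 9.6 tcp [ 0.4147 -0.0958  0.2285] yaw 173.53 fence [-0.2398 -0.1533] rel 180.23 F [ 0.9 -0.5  0.3] down [-0.023  0.006 -1.   ] q [-0.49  0.27  1.9  -0.01  0.99  1.2 ]
wells 12 rms mm 0.43 world [ 0.6308  0.0536 -6.6803] fence xy [-0.0426  0.0202] askew 0.02
wells 12 rms mm 0.46 world [ 0.6307  0.0536 -6.5539] fence xy [-0.0427  0.0202] askew 0.15
```

View pics/c5.png

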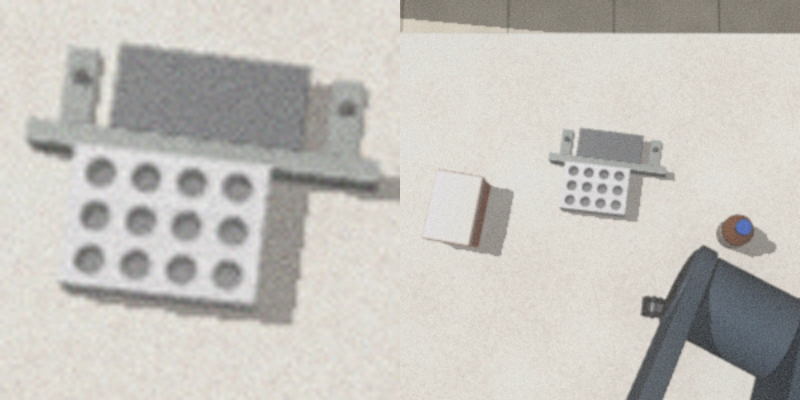

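It looks flush. I'll check the fence angle with a line fit on the first, unobstructed picture.

```bash
python3 - <<'E'
from h import *
g=cv2.GaussianBlur(cv2.imread("pics/top0.png",0).astype(np.float32),(0,0),.8)
P=[]
for u in range(206,286):
    v0=int(138.5+(u-203)*.115); col=np.diff(g[v0-3:v0+7,u]); k=col.argmin()
    if 0<k<8:
        a,b,c=col[k-1:k+2]; P.append((u,v0-3+k+.5+(a-c)/(2*(a-2*b+c))))
P=np.array(P,np.float32); vx,vy,x,y=cv2.fitLine(P,cv2.DIST_HUBER,0,.01,.01).ravel()
A=[ray("top",u,y+(u-x)*vy/vx,.03)[:2] for u in(206,285)]
d=A[0]-A[1]; print(A,"fence yaw",np.degrees(np.arctan2(-d[0],d[1])),"res",np.abs(P[:,1]-(y+(P[:,0]-x)*vy/vx)).mean(),w2f(A[0]),w2f(A[1]))
a=cv2.imread("pics/top0.png");b=cv2.imread("pics/t5.png")
for n,(x0,y0,x1,y1) in dict(box=(100,140,165,215),bottle=(322,175,362,212)).items(): print(n,cv2.phaseCorrelate(*[cv2.cvtColor(i[y0:y1,x0:x1],6).astype(np.float32) for i in(a,b)]))
s0=cv2.imread("pics/scene0.png");s1=cv2.imread("pics/last.png")
u,v=proj("scene",[.4127,-.1756,.03])[0].astype(int); print("jar",u,v,[cv2.phaseCorrelate(*[cv2.cvtColor(i[v-22:v+22,u-22:u+22],6).astype(np.float32) for i in(s0,snapshot("scene"))])])
E
```

```text
[array([0.6836926 , 0.12685768]), array([ 0.65898682, -0.06787389])] fence yaw -7.2305408000973985 res 0.099582866 [0.0014284  0.09920182] [-0.00038918 -0.09708231]
box ((-0.00018168364204740328, 0.4145228439013522), 1.0433320630038225)
bottle ((-0.09727027442113467, 0.01425960675649307), 0.81858666151762)
jar 147 173 [((0.5864054884674346, 0.4275345378777189), 0.9854277209293695)]
```

```bash
python3 -c "
from h import *
stat(); print(sign_off())"
```

```text
t 9.75 tcp [ 0.4137 -0.0968  0.227 ] yaw 173.05 fence [-0.2406 -0.1545] rel 179.75 F [-0.8 -0.5 -0.6] down [-0.026  0.008 -1.   ] q [-0.49  0.28  1.9  -0.01  0.99  1.2 ]
the job is handed in; nothing more can be done
None
```

I turned the block about 72° with the open fingertips on one long side. I squared it up about 100 mm before the fence, measured as its origin, then pushed it flush with both fingers. The job was handed in at t = 9.75 s. `sign_off` gives no verdict, so the result rests on these last checks:

- **Block position:** both cameras put its origin at x ≈ -42.6 mm and y ≈ +20 mm in the fence frame. A refined line fit of the fence would make x about -43 mm.
- **Angle:** block yaw came out at -6.6° to -6.7°. The fence yaw estimates disagree a little: -6.7° from hand-picked points, -7.2° from the line fit and -8.0° from a coarse scene pick. That leaves the block at most about 1.5° askew, within the 3° limit.
- **Flush:** on the last extra push the block did not move while the force rose to 11 N. The top view shows it against the bar with no overhang.
- **Bystanders:** the bottle, jar and tip box shifted by less than a pixel in the images.
- **Arm:** it is raised and touching nothing.

One slip on the way: one block fit failed because its starting guess was too far off. I corrected the guess and repeated it before moving on.

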